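Re-clamp a microplate against the stops of a plate shaker

ROBOT

A 6-joint arm with a two-finger parallel gripper is mounted at the origin on a cart in front of the work surface, level with it; the furniture and walls round the work are solid. World frame = base frame: x ahead of the robot, y to its left, z up, the work surface at z = 0. Lengths are in mm, angles in degrees, forces in N, time in s.
With the tool pointing down it reaches from about 300 to 850 mm from the base axis. Payload 4.2 kg.
Tool frame: the origin (TCP) lies at the very end of the fingers, on their centre line; the grasp point (between the pads) lies 19 mm behind it (env.grip_point_offset is the distance from the TCP to the grasp point, in mm); z points along the fingers, y is the line along which they close (so a half turn about z gives the same grasp; the last joint's range is limited). The gripper opens to 91 mm and grips with 3 to 60 N. Pads are 32 mm wide; open, the fingers measure 118 mm over their backs; the gripper's body (76 mm by 178 mm) begins 60 mm behind the grasp point.
Start: joints at [70.932, 18.312, 89.639, -0, 72.044, -1.146], TCP at [176.945, 547.117, 186.176] pointing down, gripper open.
Joint ranges: [-177.97, 177.97], [-48.28, 115.42], [12.27, 149.76], [-77.06, 257.06], [2.81, 150.46], [-146.56, 146.56]. Speed limits (degrees/s): [147.25, 147.25, 180, 180, 180, 180].

INTERFACE

Orientations are given as [roll, pitch, yaw] about the fixed x, y, z axes, in that order (R = Rz(yaw) Ry(pitch) Rx(roll)).
In Python, from workcell import env gives the robot as it stands. The module is installed in compiled form; this text tells all that it offers.
- The arm moves only by the tool arm_command, never from a script. Its argument "rows" is a list of rows, each an object with "delta_pos": the shift along the tool's x, y, z in mm, a list of three; "roll": the turn about the tool's z in units of 5 degrees (1.0 is 5 degrees); "jaw": the opening in per cent of the stroke, from 0 (shut) to 100 (fully open). A call has 1 to 20 rows; each row is the pose to reach, as a shift and turn from the pose commanded when the call began, along the tool's axes at that moment; what a row does not reach only later rows make up. A row lasts 1/12 s, in which the tool goes at most 41.7 mm and 7.16 degrees, less where a joint would pass 70% of its speed; a pose out of reach is approached as far as the arm can. A call with a gripper value outside its range is refused whole. The fingers move at their own pace and stop on an object; "squeeze" is the grip in N (left out, the last holds). Time passes only in rows, so rows that repeat a pose let the fingers close. It gives the time, the measured TCP pose, the force, the opening and the grip force at its end, in the units of the state.
- env.state(): the state, without advancing time (a new reading comes with each control period).
- env.grab_frame(name): name is "scene" or "top" or "wrist"; returns a dict with "img" (480x640x3 uint8, blue, green, red), "z_map" (480x640 float32, mm along the optical axis (not along the pixel's ray), 0 where there is no reading), "fov_y" (degrees; the focal length in pixels is half the picture's height over the tangent of half this angle, whatever the lens; pixels are square), "cx", "cy" (the principal point, pixels), "R" (3x3) and "t" (3): a world point X has camera coordinates R X + t; the wrist camera has in their place "T_tool_cam" (4x4, takes a point from camera to tool coordinates, whose origin is the TCP and whose axes are the flange's). Camera axes: x right, y down, z forward; pixel columns grow to the right and rows downward; lengths in mm; the calibration is good to about 2 mm. A picture is of the moment at which its call begins: read the wrist's pose just before it.
- env.job_done(): hands the job in; it is judged then, once.
The state is a dict: "time_s": time; "qpos": joint angles; "qvel": joint speeds; "effort": joint torques, N m; "ee_pos": TCP position; "ee_rot": TCP orientation; "force": force on the tool from outside, world axes, zero at the start; "torque": the same for the moment, N m; "gripper_width": finger opening in mm; "gripper_force": force on a finger pad.
Only numpy, scipy, OpenCV 4.12 (cv2) and the standard library are available. Lean on these libraries where they do the work, as an engineer would, in place of code of your own. Each camera call takes 0.05 s, during which the arm holds its last target. There are 200 camera calls.

TASK

The lidded microplate on the shaker platform was clamped short of its two stop posts and would shake loose. Pull the release lever of the locking clamp so that it springs open, slide the plate gently home until it sits square against both posts, then press the clamp's handle down over centre until it locks shut on the plate again. Do not force anything: the plate is thin plastic and the clamp needs only a light hand's pressure.

Things in the scene. Friction and masses are not known exactly. Their poses are not given: they have to be found in the camera images.
- shaker: Plate shaker, switched off, fixed: white housing, 190 (x) x 320 (y) mm grey platform, top 66 mm above the bench. Origin: centre of its underside; z up; y along the platform from clamp to plate. The plier clamp is bolted on at x = 0, jaw towards the plate, handles towards -y; the offsets below are in mm in this frame.
- stops (a point): Fixed point on the platform's top midway between the two steel stop posts, on the line that touches their faces on the plate's side (offset 0, 40, 66). The posts are 10 mm across, 15 mm tall, at 45 mm either side in x; the plate comes against them from +y. Axes as the shaker's.
- handle_pin (a point): Fixed point at the pin of the moving handle (offset 0, 0, 126; handle shut). Locked, the handle is a level steel bar, 16 mm wide, its flat top 9 mm above this point, reaching 125 mm back from it in -y. But use has bent the bar at 12 mm from the pin, up by up to 0.17 rad or down by up to 0.04 (its end 19 mm up to 5 mm down), not told: feel for it. Press on its top. Axes as the shaker's.
- tab_place (a point): Fixed point where the middle of the release lever's T-bar is when the clamp is locked (offset 0, -141, 106). The dark bar is 11 mm thick and 21 mm long in x, with round ends, at the lever's end, 16 mm past the handle's end; the space at both sides of it is free, and the platform is 34 mm below it. Axes as the shaker's.
- link (a joint): How far the clamp's toggle stands open (rad): 0 locked on its stop (start), 0.57 open, the handle's end then about 40 mm higher. Pressed down 100 mm behind the pin it needs 1 N, from 0.50 (pad meets plate) more, up to about 9 N near 0.32, then less; below 0.1 it is over centre, pulls itself onto a hard stop and stays. Let go above 0.15, it springs open.
- lever (a joint): Angle of the release lever relative to the handle (rad): 0 at rest, up to 0.32 with its T-bar pulled up towards the handle. At 0.1 to 0.3 (bar 15 to 30 mm up, about 3 N) it has brought the locked handle over centre, which then springs open, carrying the lever up with it; a light spring returns the lever.
- pad: Round rubber pad, 15 mm across, on a spring plunger at the tip of the jaw, over the plate's edge. Origin: centre of its lower face; z up. Presses the plate's lid with about 50 N when locked; about 2 mm clear of it when open.
- plate: Microplate with clear lid, 128 (x) x 85 (y) x 21 (z) mm, 0.1 to 0.2 kg, loose on the platform. Origin: centre of its underside; x along its long side, z up. Its lower rim, 5 mm tall, reaches from y = -43 to +42; above, it is 3 mm narrower all round. Home, its origin is 43 mm in +y from the stops point, x parallel to the shaker's. Starts 8 to 13 mm short.
- tip_box: Black pipette tip box with clear lid, 64 x 118 x 56 mm, a bystander. Origin: centre of its underside.
- timer: White digital timer with three buttons, 66 x 66 x 19 mm, lying flat, a bystander. Origin: centre of its underside.
- dropper_bottle: Small reagent bottle with green ribbed cap, 26 mm across, 64 mm tall, a bystander. Origin: centre of its underside.

How it is judged:
By the outcome, as a careful person would: the job done as asked, in the order asked, and still so for the second after the job is handed in, with the robot touching nothing.
It also fails if it takes over 54 s, if anything falls off the work surface, if the arm or the gripper's body presses on something with over 40 N, if the wrist force passes 120 N, or if a joint passes its speed limit or range.

## Working session

There is one attempt and no reset: what is moved stays moved. The work goes in short steps, Python scripts to look and compute and a tool call to move; the robot and the scene stay as the last step left them, time stands still between calls to the robot, and variables do not carry over. Pictures are saved under pics/ and viewed, at most 10 in all, crops included, and the job is handed in when it is done.

Besides the shell and the picture viewer there is one more tool, called after ">>>" in YAML: its name, and indented under it one key for each argument. arm_command: Moves the arm, as the interface text tells. Its arguments: {"type":"object","properties":{"rows":{"type":"array"},"squeeze":{"type":"number"}},"required":["rows"]}

```bash
mkdir -p pics; cat > h.py <<'E'
import numpy as np, cv2
from workcell import env
def pts(f,s=None):
    z=f["z_map"]; fl=240/np.tan(np.radians(f["fov_y"]/2))
    v,u=np.mgrid[0:480,0:640]
    c=np.stack([(u-f["cx"])/fl*z,(v-f["cy"])/fl*z,z],-1)
    if "R" in f: return (c-np.array(f["t"]))@np.array(f["R"])
    from scipy.spatial.transform import Rotation as Ro
    T=np.array(f["T_tool_cam"]); p=c@T[:3,:3].T+T[:3,3]
    return p@Ro.from_euler("xyz",s["ee_rot"],degrees=True).as_matrix().T+np.array(s["ee_pos"])
E
python3 - <<'E'
from h import *
s=env.state(); print(s)
for n in ("top","scene","wrist"):
    f=env.grab_frame(n); cv2.imwrite(f"pics/{n}.png",f["img"]); np.savez(f"{n}.npz",P=pts(f,s),z=f["z_map"],img=f["img"])
    print(n,f["fov_y"],f.get("R"),f.get("t"),f.get("T_tool_cam"))
E
```

```text
{'time_s': 0.0, 'qpos': array([ 7.09315370e+01,  1.83523038e+01,  8.97071726e+01, -1.52300696e-03,
        7.20460944e+01, -1.14613957e+00]), 'qvel': array([ 0.00446044, -0.06953276,  0.04479224, -0.00626564, -0.0202147 ,
       -0.01404532]), 'effort': array([-6.34716998e-04, -4.12454402e+01, -2.31969434e+01,  7.24539463e-02,
        4.54474753e-02, -1.48520762e-04]), 'ee_pos': array([176.76494055, 546.54943772, 185.30852001]), 'ee_rot': array([-1.79894421e+02, -6.64001711e-04,  1.62078147e+02]), 'force': array([-0.50641382,  0.30794369,  0.06947314]), 'torque': array([-0.02120585, -0.02071714, -0.01129053]), 'gripper_force': 0.0, 'gripper_width': 91.33103633787425}
top 56.78940844062941 [[-0.15375377 -0.98810007 -0.00424599]
 [-0.96294309  0.15080007 -0.22360665]
 [ 0.22158605 -0.03029172 -0.97467022]] [336.8453047  453.01896498 854.89697238] None
scene 50.27970854135489 [[ 0.7689557  -0.63929726 -0.0024795 ]
 [-0.48152398 -0.57662386 -0.66002998]
 [ 0.42052562  0.50872776 -0.75123516]] [-196.733374    444.82070658  651.9597194 ] None
wrist 70.28728992327456 None None [[ 2.61915896e-04 -9.55144769e-01 -2.96139158e-01  8.41929084e+01]
 [ 9.99999958e-01  2.87659331e-04 -4.33594135e-05 -8.51537056e-01]
 [ 1.26601709e-04 -2.96139135e-01  9.55144804e-01 -1.99128658e+02]
 [ 0.00000000e+00  0.00000000e+00  0.00000000e+00  1.00000000e+00]]
```

View pics/top.png

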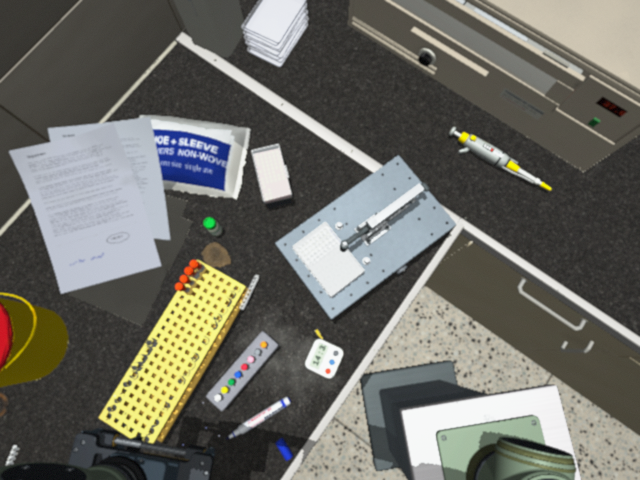

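View pics/scene.png

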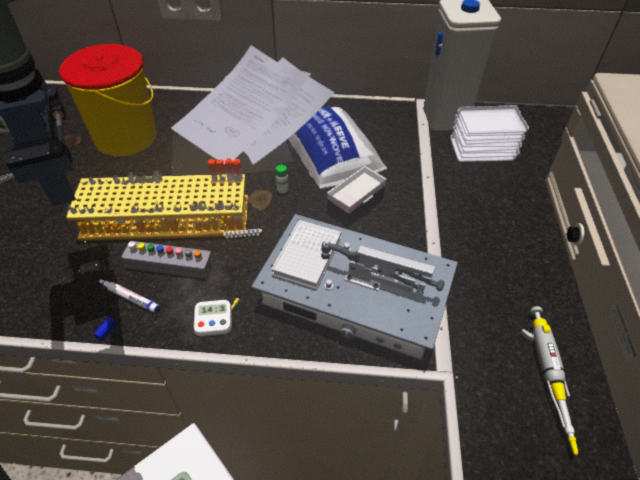

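The top view shows the shaker with platform corners at about (277,242), (402,157), (455,222) and (332,317). The plate is at the left end near (325,258), and the handle runs right and up to about (425,185). I'll fit the platform and the plate from depth.

```bash
cat > fit.py <<'E'
from h import *
for n,roi in (("top",(150,325,265,465)),("scene",(205,370,245,465))):
    d=np.load(n+".npz"); P=d["P"]; m=np.zeros((480,640),bool); m[roi[0]:roi[1],roi[2]:roi[3]]=1
    m&=(d["z"]>0)
    a=m&(P[...,2]>50)&(P[...,2]<180)
    X=P[a][:,:2].astype(np.float32)
    pl=m&(abs(P[...,2]-66)<5)
    print(n,"platform z",np.median(P[pl][:,2]),pl.sum())
    Q=P[a&(P[...,2]<72)][:,:2].astype(np.float32)
    r=cv2.minAreaRect(Q); print(r)
    c=np.array(r[0]); w,h=r[1]; th=np.radians(r[2])
    ax=np.array([np.cos(th),np.sin(th)]) if w>h else np.array([-np.sin(th),np.cos(th)])
    # y axis towards the plate
    hb=P[m&(P[...,2]>80)&(P[...,2]<92)][:,:2]
    if (hb.mean(0)-c)@ax<0: ax=-ax
    R=np.array([[ax[1],-ax[0]],ax]) # rows x,y axes
    print("center",c,"yaw",np.degrees(np.arctan2(R[0,1],R[0,0])))
    L=(P[...,:2]-c)@R.T
    k=m&(P[...,2]>80)&(P[...,2]<92)&(L[...,1]>35)&(abs(L[...,0])<80)
    k=cv2.morphologyEx(k.astype(np.uint8),cv2.MORPH_OPEN,np.ones((3,3)))>0
    q=L[k].astype(np.float32); rr=cv2.minAreaRect(q); print("plate in shaker",rr,q.min(0),q.max(0),np.median(P[k][:,2]))
    k=m&(P[...,2]>118)&(P[...,2]<175); q=np.c_[L[k],P[k][:,2]]
    for y in range(-150,60,10):
        s=q[(abs(q[:,1]-y)<5)]
        if len(s): print(y,len(s),s[:,0].mean().round(1),np.median(s[:,2]).round(1),s[:,2].max().round(1))
    for y in (-145,):
        s=L[m&(P[...,2]>95)&(P[...,2]<120)&(L[...,1]<-125)]; print("tab",len(s),s.min(0),s.max(0)) if len(s) else 0
E
python3 fit.py
```

```text
top platform z 64.90810307433907 10318
((583.3438720703125, 215.554443359375), (369.8652648925781, 320.47796630859375), 27.732860565185547)
center [583.34387207 215.55444336] yaw 117.73286056518555
plate in shaker ((66.01238250732422, 92.49021911621094), (114.56783294677734, 27.869003295898438), 89.95399475097656) [52.106167 35.210243] [ 79.978584 149.76993 ] 85.94711734944637
scene platform z 66.6146638878823 10289
((535.17529296875, 192.04103088378906), (268.92791748046875, 320.44940185546875), 27.85772705078125)
center [535.17529297 192.04103088] yaw 27.85772705078125
plate in shaker ((-25.648269653320312, 94.90469360351562), (108.8814926147461, 84.65839385986328), 1.1780884265899658) [-79.78967   51.730083] [ 28.751633 137.5961  ] 87.71267446788126
-130 8 -40.3 138.1 140.8
-120 76 -40.8 138.1 140.7
-110 77 -40.6 137.5 139.7
-100 75 -40.6 136.8 140.5
-90 74 -40.9 137.0 140.3
-80 79 -41.2 136.2 140.9
-70 79 -41.0 135.8 139.8
-60 90 -41.9 135.5 139.6
-50 83 -41.6 135.0 138.4
-40 89 -41.8 134.4 138.2
-30 79 -41.6 134.5 138.4
-20 82 -41.5 134.0 137.2
-10 82 -41.3 133.7 137.3
0 53 -41.7 129.8 137.8
10 17 -39.3 119.5 121.3
20 20 -39.1 119.6 121.8
30 35 -39.8 122.8 128.5
40 32 -40.3 123.7 126.5
50 38 -39.6 122.3 127.7
tab 115 [ -48.52066366 -148.0704757 ] [ -30.05758944 -125.04276011]
```

```bash
cat > fit2.py <<'E'
from h import *
for n,roi in (("top",(150,325,265,465)),("scene",(205,370,245,465))):
    d=np.load(n+".npz"); P=d["P"]; m=np.zeros((480,640),bool); m[roi[0]:roi[1],roi[2]:roi[3]]=1
    m&=(d["z"]>0)
    th=np.radians(27.8); R=np.array([[np.cos(th),np.sin(th)],[-np.sin(th),np.cos(th)]])
    pl=m&(abs(P[...,2]-66)<3.5)
    pl=cv2.morphologyEx(pl.astype(np.uint8),cv2.MORPH_OPEN,np.ones((3,3)))
    k,lab,st,_=cv2.connectedComponentsWithStats(pl); pl=lab==1+st[1:,4].argmax()
    Q=P[pl][:,:2].astype(np.float32); r=cv2.minAreaRect(Q); c=np.array(r[0]); print(n,r)
    th=np.radians(r[2] if r[2]<45 else r[2]-90); R=np.array([[np.cos(th),np.sin(th)],[-np.sin(th),np.cos(th)]])
    A=np.c_[Q-c,np.ones(len(Q))]; co=np.linalg.lstsq(A,P[pl][:,2],rcond=None)[0]; print("plane",co)
    L=(P[...,:2]-c)@R.T
    H=P[...,2]-((P[...,:2]-c)@co[:2]+co[2])+66
    k=m&(H>82)&(H<92)&(L[...,1]>35)&(abs(L[...,0])<80)&(L[...,1]<158)
    q=L[k].astype(np.float32); print("plate",cv2.minAreaRect(q),np.percentile(q,[.5,99.5],0),np.median(H[k]))
    k=m&(H>124)&(H<175)&(abs(L[...,0])<20)
    q=np.c_[L[k],H[k]]
    for y in range(-135,80,10):
        s=q[(abs(q[:,1]-y)<5)]
        if len(s): print(y,len(s),s[:,0].mean().round(1),np.median(s[:,2]).round(1),end=" | ")
    s=np.c_[L,H][m&(H>90)&(H<124)&(L[...,1]<-118)&(abs(L[...,0])<25)]; print("\ntab",len(s),np.percentile(s,[1,50,99],0).round(1))
E
python3 fit2.py
```

```text
top ((503.6881103515625, 173.840087890625), (189.965576171875, 319.9928894042969), 27.756380081176758)
plane [2.42506250e-05 7.67821902e-04 6.50945449e+01]
plate ((2.2178001403808594, 86.19039154052734), (125.2702865600586, 101.23182678222656), 0.8933992981910706) [[-60.13672016  53.23870571]
 [ 64.08175236 136.7230098 ]] 86.93557912705248
-125 25 -0.6 137.7 | -115 47 -0.7 137.6 | -105 47 -0.5 137.4 | -95 46 -0.8 136.6 | -85 49 -0.7 136.5 | -75 44 -0.9 136.5 | -65 50 -0.6 135.5 | -55 47 -0.9 135.5 | -45 47 -0.7 135.2 | -35 44 -0.8 135.2 | -25 49 -0.6 134.7 | -15 48 -0.4 134.7 | -5 55 -0.8 133.7 | 5 22 -0.5 127.9 | 35 7 0.4 124.2 | 45 5 0.2 124.7 | 55 13 0.2 125.7 | 65 3 -0.1 124.3 | Traceback (most recent call last):
  File "fit2.py", line 21, in <module>
    s=np.c_[L,H][m&(H>90)&(H<124)&(L[...,1]<-118)&(abs(L[...,0])<25)]; print("\ntab",len(s),np.percentile(s,[1,50,99],0).round(1))
      ~~~~~^^^^^
    res = self.concatenate(tuple(objs), axis=axis)
ValueError: all the input arrays must have same number of dimensions, but the array at index 0 has 3 dimension(s) and the array at index 1 has 2 dimension(s)
```

The shaker fits cleanly: centre (503.7, 173.8), yaw 27.76°, platform 190×320. The handle is bent up by about 0.03 rad. I'll move above the T-bar with tool y along shaker x.

>>> arm_command:
  rows:
    - {"delta_pos": [-180,-120,-14],"roll": 3,"jaw": 100}
    - {"delta_pos": [-526.2,-352.9,-14],"roll": 8.864,"jaw": 80}
    - {"delta_pos": [-526.2,-352.9,-14],"roll": 8.864,"jaw": 80}
    - {"delta_pos": [-526.2,-352.9,-14],"roll": 8.864,"jaw": 80}
    - {"delta_pos": [-526.2,-352.9,-14],"roll": 8.864,"jaw": 80}
    - {"delta_pos": [-526.2,-352.9,-14],"roll": 8.864,"jaw": 80}
    - {"delta_pos": [-526.2,-352.9,-14],"roll": 8.864,"jaw": 80}
    - {"delta_pos": [-526.2,-352.9,-14],"roll": 8.864,"jaw": 80}
    - {"delta_pos": [-526.2,-352.9,-14],"roll": 8.864,"jaw": 80}
    - {"delta_pos": [-526.2,-352.9,-14],"roll": 8.864,"jaw": 80}
    - {"delta_pos": [-526.2,-352.9,-14],"roll": 8.864,"jaw": 80}
    - {"delta_pos": [-526.2,-352.9,-14],"roll": 8.864,"jaw": 80}
    - {"delta_pos": [-526.2,-352.9,-14],"roll": 8.864,"jaw": 80}
    - {"delta_pos": [-526.2,-352.9,-14],"roll": 8.864,"jaw": 80}
    - {"delta_pos": [-526.2,-352.9,-14],"roll": 8.864,"jaw": 80}
    - {"delta_pos": [-526.2,-352.9,-14],"roll": 8.864,"jaw": 80}
    - {"delta_pos": [-526.2,-352.9,-14],"roll": 8.864,"jaw": 80}
    - {"delta_pos": [-526.2,-352.9,-14],"roll": 8.864,"jaw": 80}
    - {"delta_pos": [-526.2,-352.9,-14],"roll": 8.864,"jaw": 80}

```text
time_s: 1.73
ee_pos: [567.9, 50.6, 199.9]
ee_rot: [-180.0, -0.1, 117.8]
force: [-0.7, -0.1, 0.3]
gripper_width: 73.0
gripper_force: 0.0
```

```bash
cat >> h.py <<'E'
C=np.array([503.69,173.84]); th=np.radians(27.76); RS=np.array([[np.cos(th),np.sin(th)],[-np.sin(th),np.cos(th)]])
def sh(p): p=np.asarray(p); return np.concatenate([(p[...,:2]-C)@RS.T,p[...,2:]],-1)
E
python3 - <<'E'
from h import *
s=env.state(); print(s["time_s"],s["ee_pos"],s["ee_rot"],sh(s["ee_pos"]),s["qpos"].round(1),s["force"])
f=env.grab_frame("wrist"); cv2.imwrite("pics/w1.png",f["img"]); L=sh(pts(f,s)); m=f["z_map"]>0
print("platform z",np.median(L[m&(abs(L[...,2]-66)<5)][:,2]))
k=m&(L[...,2]>122)&(abs(L[...,0])<20)&(L[...,2]<160); q=L[k]
for y in range(-125,0,20):
    t=q[abs(q[:,1]-y)<6]
    if len(t): print(y,t[:,0].min().round(1),t[:,0].max().round(1),np.median(t[:,2]).round(1))
k=m&(L[...,2]>92)&(L[...,2]<122)&(L[...,1]<-128)&(abs(L[...,0])<30)&(L[...,1]>-160); print("tab",k.sum(),np.percentile(L[k],[1,50,99],0).round(1))
E
```

```text
1.7333 [567.87504723  50.63261924 199.91974205] [-1.79952476e+02 -6.89304302e-02  1.17820691e+02] [  -0.58841873 -138.92239821  199.91974205] [  3.9  17.4  88.9   0.   73.7 -23.9] [-0.65735244 -0.1294201   0.30517957]
platform z 66.67729229189067
-125 -8.5 6.6 138.7
-105 -8.4 7.2 138.1
-85 -8.3 7.0 137.5
-65 -8.2 6.8 136.8
-45 -8.8 6.6 136.3
-25 -8.7 7.2 135.6
-5 -10.9 9.2 135.3
tab 267 [[ -10.3 -147.   105.6]
 [  -0.5 -141.1  109.5]
 [   9.3 -135.   111.8]]
```

View pics/w1.png

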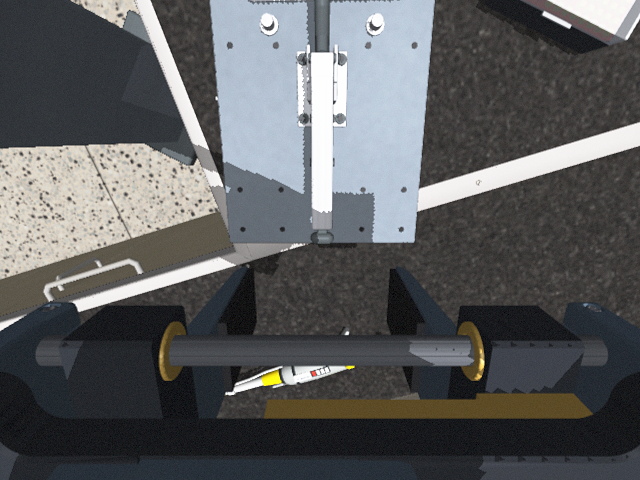

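The wrist view shows the T-bar at (322,238) and the handle running up from it at x=322. The measured tab is at shaker (-0.5, -141, 106), as specified. Next I descend around it, set slightly back so the pads stay clear of the handle.

>>> arm_command:
  rows:
    - {"delta_pos": [-4,0,35],"roll": 0,"jaw": 55}
    - {"delta_pos": [-4,0,70],"roll": 0,"jaw": 55}
    - {"delta_pos": [-4,0,95],"roll": 0,"jaw": 55}
    - {"delta_pos": [-4,0,110],"roll": 0,"jaw": 55}
    - {"delta_pos": [-4,0,110],"roll": 0,"jaw": 55}
    - {"delta_pos": [-4,0,110],"roll": 0,"jaw": 55}
    - {"delta_pos": [-4,0,110],"roll": 0,"jaw": 55}
    - {"delta_pos": [-4,0,110],"roll": 0,"jaw": 55}

```text
time_s: 2.45
ee_pos: [571.9, 46.5, 92.0]
ee_rot: [179.8, 0.1, 117.8]
force: [0.2, -0.6, 0.1]
gripper_width: 50.0
gripper_force: 0.0
```

>>> arm_command:
  rows:
    - {"delta_pos": [0,0,0],"roll": 0,"jaw": 15}
    - {"delta_pos": [0,0,0],"roll": 0,"jaw": 15}
    - {"delta_pos": [0,0,0],"roll": 0,"jaw": 15}
    - {"delta_pos": [0,0,0],"roll": 0,"jaw": 15}
    - {"delta_pos": [0,0,0],"roll": 0,"jaw": 15}
    - {"delta_pos": [0,0,0],"roll": 0,"jaw": 15}
    - {"delta_pos": [0,0,0],"roll": 0,"jaw": 15}
    - {"delta_pos": [0,0,0],"roll": 0,"jaw": 15}
  squeeze: 10

```text
time_s: 3.12
ee_pos: [570.9, 45.9, 90.1]
ee_rot: [-180.0, -0.0, 117.8]
force: [-0.2, 0.1, -0.9]
gripper_width: 14.0
gripper_force: 0.0
```

```bash
python3 - <<'E'
from h import *
s=env.state(); print(s["ee_pos"],sh(s["ee_pos"]),s["gripper_width"],s["gripper_force"])
f=env.grab_frame("wrist"); g=env.grab_frame("scene")["img"][215:335,370:490]
cv2.imwrite("pics/c2.png",np.hstack([cv2.resize(f["img"],(400,300)),cv2.resize(g,(300,300))]))
L=sh(pts(f,s)); m=f["z_map"]>0
k=m&(L[...,2]>92)&(L[...,2]<122)&(L[...,1]<-128)&(abs(L[...,0])<30)&(L[...,1]>-160); print("tab",k.sum(),np.percentile(L[k],[1,50,99],0).round(1))
E
```

```text
[570.86893977  45.85038094  90.06484695] [  -0.1665224  -144.54869355   90.06484695] 14.010825449037837 0.0
tab 379 [[ -11.6 -158.8  107.7]
 [  -0.8 -142.4  110.4]
 [   9.8 -128.1  120.8]]
```

View pics/c2.png

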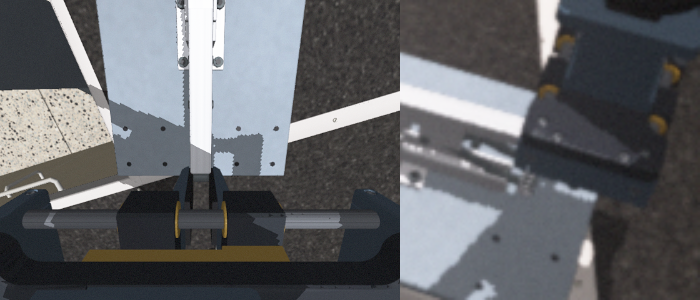

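The fingers stand either side of the lever end (wrist view at (200,185)), but they read 14 mm with no contact force. I'll close further and see whether they stop on something.

>>> arm_command:
  rows:
    - {"delta_pos": [0,0,0],"roll": 0,"jaw": 0}
    - {"delta_pos": [0,0,0],"roll": 0,"jaw": 0}
    - {"delta_pos": [0,0,0],"roll": 0,"jaw": 0}
    - {"delta_pos": [0,0,0],"roll": 0,"jaw": 0}
  squeeze: 10

```text
time_s: 3.55
ee_pos: [570.9, 45.9, 90.1]
ee_rot: [180.0, -0.0, 117.8]
force: [-0.4, 0.4, -0.7]
gripper_width: 0.5
gripper_force: 0.0
```

```bash
python3 - <<'E'
from h import *
s=env.state(); print(s["ee_pos"],sh(s["ee_pos"]),s["gripper_width"],s["gripper_force"],s["force"])
f=env.grab_frame("wrist"); L=sh(pts(f,s)); m=f["z_map"]>0
k=m&(L[...,2]>124)&(abs(L[...,0])<20)&(L[...,2]<160); q=L[k]
for y in range(-125,0,20):
    t=q[abs(q[:,1]-y)<6]
    if len(t): print(y,t[:,0].min().round(1),t[:,0].max().round(1),np.median(t[:,2]).round(1))
cv2.imwrite("pics/c3.png",cv2.resize(f["img"][220:420,200:440],(720,600)))
E
```

```text
[570.87660892  45.91043969  90.11200485] [-1.31762417e-01 -1.44499119e+02  9.01120048e+01] 0.5303127086237405 0.0 [-0.38323401  0.35105079 -0.66743339]
-125 -12.4 11.6 143.2
-105 -8.8 7.2 138.1
-85 -8.9 7.0 137.4
-65 -8.6 7.2 136.8
-45 -8.8 7.1 136.2
-25 -8.9 7.0 135.5
-5 -8.6 7.1 134.8
```

View pics/c3.png

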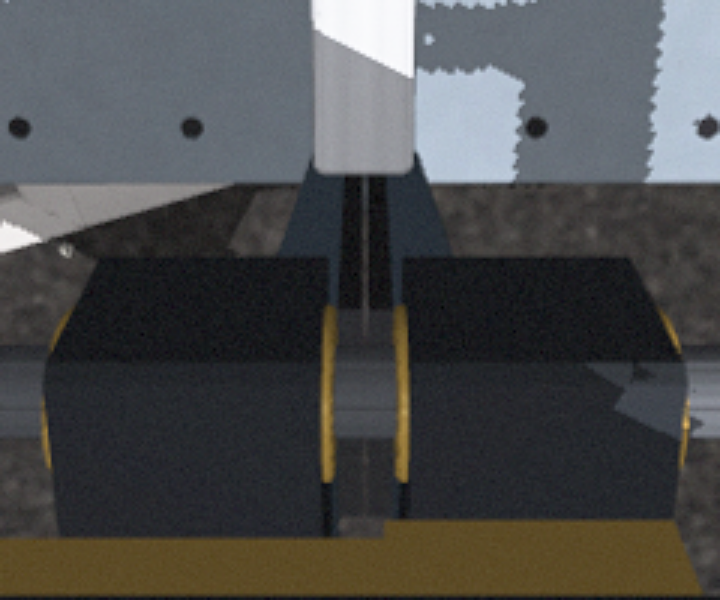

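The fingers shut completely (0.5 mm) without touching anything, and the handle is still at its locked height. I'll open and check where the bar is.

>>> arm_command:
  rows:
    - {"delta_pos": [0,0,0],"roll": 0,"jaw": 55}
    - {"delta_pos": [0,0,0],"roll": 0,"jaw": 55}
    - {"delta_pos": [0,0,0],"roll": 0,"jaw": 55}
    - {"delta_pos": [0,0,0],"roll": 0,"jaw": 55}
    - {"delta_pos": [0,0,0],"roll": 0,"jaw": 55}
    - {"delta_pos": [0,0,0],"roll": 0,"jaw": 55}

```text
time_s: 4.1
ee_pos: [570.9, 45.9, 90.1]
ee_rot: [180.0, -0.0, 117.8]
force: [0.5, 0.8, 0.4]
gripper_width: 37.9
gripper_force: 0.0
```

```bash
python3 - <<'E'
from h import *
s=env.state(); print(sh(s["ee_pos"]),s["gripper_width"],s["gripper_force"],s["force"])
f=env.grab_frame("wrist"); L=sh(pts(f,s)); m=f["z_map"]>0
k=m&(L[...,2]>80)&(L[...,2]<124)&(L[...,1]<-122)&(abs(L[...,0])<18)&(L[...,1]>-170); print("tab",k.sum(),np.percentile(L[k],[1,50,99],0).round(1))
v,u=np.nonzero(k); print(u.min(),u.max(),v.min(),v.max())
g=env.grab_frame("scene"); P=sh(pts(g))
k=(g["z_map"]>0)&(P[...,2]>80)&(P[...,2]<122)&(P[...,1]<-128)&(abs(P[...,0])<45)&(P[...,1]>-165); print("scene",k.sum(),np.percentile(P[k],[1,50,99],0).round(1) if k.sum() else 0)
cv2.imwrite("pics/c4.png",np.hstack([cv2.resize(f["img"][180:380,200:440],(480,400)),cv2.resize(g["img"][240:320,400:464],(320,400),interpolation=cv2.INTER_CUBIC)]))
E
```

```text
[  -0.15215841 -144.51149979   90.14127925] 37.86700020264146 0.0 [0.4659094  0.83542928 0.35385525]
tab 428 [[ -10.7 -147.5  106.4]
 [  -0.8 -142.3  110. ]
 [   9.1 -139.2  111.7]]
304 338 277 291
scene 8 [[ -29.5 -159.8  117.8]
 [ -28.4 -143.   120.2]
 [ -26.8 -130.5  122. ]]
```

View pics/c4.png

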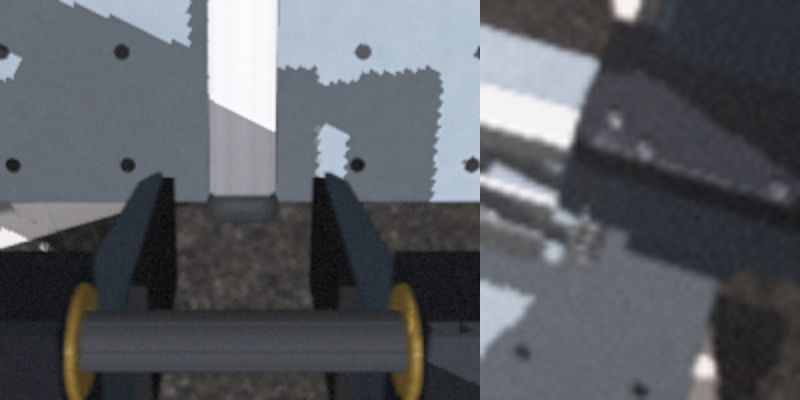

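```bash
python3 - <<'E'
from h import *
s=env.state(); f=env.grab_frame("wrist"); L=sh(pts(f,s)); m=f["z_map"]>0
D=L-sh(s["ee_pos"])
for side in (-1,1):
    k=m&(D[...,0]*side>12)&(D[...,0]*side<45)&(abs(D[...,1])<40)&(D[...,2]>-15)&(D[...,2]<110)
    q=D[k]
    for z in range(-15,110,10):
        t=q[abs(q[:,2]-z)<5]
        if len(t)>3: print(side,z,len(t),t.min(0).round(1),t.max(0).round(1))
E
```

```text
-1 25 33 [-28.9  -8.2  27.3] [-23.2  16.8  29.9]
-1 35 263 [-32.2 -16.8  30. ] [-23.1  17.1  40. ]
-1 45 311 [-32.9 -16.7  40. ] [-23.1  17.3  49.9]
-1 55 354 [-34.   -9.5  50. ] [-23.   17.5  60. ]
-1 65 413 [-34.8 -16.3  60. ] [-23.   17.5  70. ]
-1 75 520 [-35.6 -16.9  70. ] [-23.   17.5  80. ]
-1 85 853 [-35.  -18.6  80.1] [-23.   17.5  90. ]
-1 95 339 [-32.6 -14.3  90. ] [-26.2  17.8 100. ]
-1 105 273 [-27.   -5.8 100. ] [-26.2  32.1 110. ]
1 25 31 [22.4 -7.7 27.5] [28.1 16.9 30. ]
1 35 265 [ 22.4 -16.9  30. ] [31.3 17.1 39.9]
1 45 318 [ 22.3 -16.1  40.1] [32.3 17.3 50. ]
1 55 348 [22.3 -9.6 50.1] [32.8 17.4 60. ]
1 65 415 [ 22.2 -17.1  60. ] [33.8 17.4 70. ]
1 75 514 [ 22.1 -17.1  70. ] [34.7 17.6 80. ]
1 85 863 [ 22.1 -18.4  80. ] [34.5 17.8 89.9]
1 95 332 [ 25.3 -13.6  90. ] [ 31.3  17.5 100. ]
1 105 274 [ 25.3  -5.  100. ] [ 26.1  35.2 110. ]
```

```bash
python3 - <<'E'
from h import *
s=env.state(); print(env.grip_point_offset); f=env.grab_frame("wrist"); L=sh(pts(f,s)); m=f["z_map"]>0
D=L-sh(s["ee_pos"])
k=m&(D[...,2]>60)&(abs(D[...,0])>36)&(abs(D[...,1])<60); print(k.sum(),np.percentile(D[k],[0.5,5,50],0).round(1))
v,u=np.nonzero(m&(D[...,2]>24)&(D[...,2]<32)&(abs(D[...,0])<35)&(D[...,1]<20)&(abs(D[...,0])>15)); print(list(zip(u,v,f["z_map"][v,u].round(0),D[v,u].round(0).tolist()))[::9])
# pixels of the nominal tip corners
T=np.linalg.inv(np.array(f["T_tool_cam"])); fl=240/np.tan(np.radians(f["fov_y"]/2))
for p in ([16,20,0],[16,20,-27],[16,-20,0],[16,-20,-27]):
    c=T[:3,:3]@p+T[:3,3]; print(p,c[:2]/c[2]*fl+[f["cx"],f["cy"]],c[2])
E
```

```text
18.8
49785 [[-78.9  -0.7 107.9]
 [-74.   11.3 112.3]
 [-36.7  25.9 130.7]]
[(np.int64(268), np.int64(266), np.float32(182.0), [-29.0, 17.0, 29.0]), (np.int64(375), np.int64(267), np.float32(182.0), [28.0, 17.0, 29.0]), (np.int64(270), np.int64(268), np.float32(183.0), [-28.0, 16.0, 29.0]), (np.int64(271), np.int64(269), np.float32(183.0), [-27.0, 15.0, 29.0]), (np.int64(372), np.int64(269), np.float32(184.0), [27.0, 15.0, 28.0]), (np.int64(274), np.int64(270), np.float32(181.0), [-26.0, 15.0, 31.0]), (np.int64(269), np.int64(271), np.float32(180.0), [-28.0, 15.0, 32.0]), (np.int64(370), np.int64(271), np.float32(180.0), [25.0, 15.0, 32.0]), (np.int64(367), np.int64(273), np.float32(185.0), [24.0, 12.0, 28.0]), (np.int64(367), np.int64(277), np.float32(184.0), [24.0, 11.0, 29.0]), (np.int64(276), np.int64(282), np.float32(184.0), [-25.0, 8.0, 30.0]), (np.int64(276), np.int64(287), np.float32(183.0), [-25.0, 6.0, 32.0]), (np.int64(367), np.int64(291), np.float32(184.0), [24.0, 3.0, 31.0]), (np.int64(277), np.int64(297), np.float32(189.0), [-25.0, -2.0, 28.0]), (np.int64(366), np.int64(301), np.float32(188.0), [24.0, -4.0, 29.0]), (np.int64(277), np.int64(306), np.float32(188.0), [-25.0, -6.0, 30.0]), (np.int64(366), np.int64(310), np.float32(187.0), [24.0, -8.0, 31.0]), (np.int64(277), np.int64(315), np.float32(188.0), [-25.0, -11.0, 32.0]), (np.int64(365), np.int64(321), np.float32(192.0), [24.0, -16.0, 29.0])]
[16, 20, 0] [354.52436286 250.2677111 ] 210.2264692388992
[16, 20, -27] [359.17765246 266.32410962] 184.43804250775926
[16, -20, 0] [289.65434568 250.25113043] 210.22423649367713
[16, -20, -27] [285.23735062 266.30540495] 184.4358097625372
```

The depth map shows the real fingertips and the gripper body about 27.5 mm higher than the reported TCP implies: tips at +27 and body at +108, against 0 and 79 nominally. That explains why nothing was gripped, so I'll work with true tip = ee z + 27.5. Lowering 22 mm is safe whichever figure is right.

>>> arm_command:
  rows:
    - {"delta_pos": [2,0,11],"roll": 0,"jaw": 45}
    - {"delta_pos": [2,0,22],"roll": 0,"jaw": 35}
    - {"delta_pos": [2,0,22],"roll": 0,"jaw": 15}
    - {"delta_pos": [2,0,22],"roll": 0,"jaw": 15}
    - {"delta_pos": [2,0,22],"roll": 0,"jaw": 15}
    - {"delta_pos": [2,0,22],"roll": 0,"jaw": 15}
    - {"delta_pos": [2,0,22],"roll": 0,"jaw": 15}
    - {"delta_pos": [2,0,22],"roll": 0,"jaw": 15}
  squeeze: 10

```text
time_s: 4.97
ee_pos: [569.9, 47.5, 68.3]
ee_rot: [-180.0, 0.0, 117.8]
force: [-0.1, -0.1, -0.4]
gripper_width: 19.3
gripper_force: 10.0
```

The bar is gripped: 19.3 mm wide, 10 N. Now I lift.

>>> arm_command:
  rows:
    - {"delta_pos": [0,0,-4],"roll": 0,"jaw": 15}
    - {"delta_pos": [0,0,-8],"roll": 0,"jaw": 15}
    - {"delta_pos": [0,0,-12],"roll": 0,"jaw": 15}
    - {"delta_pos": [0,0,-16],"roll": 0,"jaw": 15}
    - {"delta_pos": [0,0,-20],"roll": 0,"jaw": 15}
    - {"delta_pos": [0,0,-20],"roll": 0,"jaw": 15}

```text
time_s: 5.47
ee_pos: [571.3, 46.4, 90.7]
ee_rot: [179.9, 0.2, 117.8]
force: [-1.0, -5.7, 4.9]
gripper_width: 19.5
gripper_force: 10.0
```

>>> arm_command:
  rows:
    - {"delta_pos": [0,0,-4],"roll": 0,"jaw": 15}
    - {"delta_pos": [0,0,-8],"roll": 0,"jaw": 15}
    - {"delta_pos": [0,0,-12],"roll": 0,"jaw": 15}
    - {"delta_pos": [0,0,-16],"roll": 0,"jaw": 15}
    - {"delta_pos": [0,0,-16],"roll": 0,"jaw": 15}

```text
time_s: 5.88
ee_pos: [570.8, 46.9, 105.7]
ee_rot: [179.9, 0.1, 117.8]
force: [1.2, -5.7, 1.4]
gripper_width: 19.6
gripper_force: 10.0
```

```bash
cat > hd.py <<'E'
from h import *
def handle(n="wrist",lo=124,hi=230):
    s=env.state(); f=env.grab_frame(n); L=sh(pts(f,s)); k=(f["z_map"]>0)&(L[...,2]>lo)&(abs(L[...,0])<9)&(L[...,2]<hi); q=L[k]
    return [(y,np.median(t[:,2]).round(1)) for y in range(-125,0,20) for t in [q[abs(q[:,1]-y)<6]] if len(t)>5]
if __name__=="__main__":
    s=env.state(); print(s["time_s"],sh(s["ee_pos"]).round(1),s["force"].round(1),s["gripper_width"],s["gripper_force"]); print(handle())
E
python3 hd.py
```

```text
5.8833 [   0.3 -143.6  105.7] [ 1.2 -5.7  1.4] 19.59314259494342 10.000095069408417
[(-125, np.float64(171.4)), (-105, np.float64(169.2)), (-85, np.float64(162.0)), (-65, np.float64(155.4)), (-45, np.float64(148.9)), (-25, np.float64(142.5)), (-5, np.float64(137.0))]
```

It has sprung open: the handle is up 31 mm at y=-105. I release, rise, and cross over to the far side of the plate.

>>> arm_command:
  rows:
    - {"delta_pos": [0,0,0],"roll": 0,"jaw": 60}
    - {"delta_pos": [0,0,0],"roll": 0,"jaw": 60}
    - {"delta_pos": [0,0,0],"roll": 0,"jaw": 60}
    - {"delta_pos": [0,0,0],"roll": 0,"jaw": 60}
    - {"delta_pos": [0,0,-35],"roll": 0,"jaw": 60}
    - {"delta_pos": [0,0,-70],"roll": 0,"jaw": 60}
    - {"delta_pos": [0,0,-90],"roll": 0,"jaw": 60}
    - {"delta_pos": [0,0,-90],"roll": 0,"jaw": 60}

```text
time_s: 6.6
ee_pos: [572.9, 48.4, 199.3]
ee_rot: [179.5, 0.2, 117.8]
force: [0.6, 0.6, 1.1]
gripper_width: 54.7
gripper_force: 0.0
```

>>> arm_command:
  rows:
    - {"delta_pos": [40,0,0],"roll": 0,"jaw": 40}
    - {"delta_pos": [80,0,0],"roll": 0,"jaw": 40}
    - {"delta_pos": [120,0,0],"roll": 0,"jaw": 40}
    - {"delta_pos": [160,0,0],"roll": 0,"jaw": 40}
    - {"delta_pos": [200,0,0],"roll": 0,"jaw": 40}
    - {"delta_pos": [240,0,0],"roll": 0,"jaw": 40}
    - {"delta_pos": [280,0,0],"roll": 0,"jaw": 40}
    - {"delta_pos": [316,0,0],"roll": 0,"jaw": 40}
    - {"delta_pos": [316,0,0],"roll": 0,"jaw": 40}
    - {"delta_pos": [316,0,0],"roll": 0,"jaw": 40}
    - {"delta_pos": [316,0,0],"roll": 0,"jaw": 40}

```text
time_s: 7.52
ee_pos: [422.4, 326.8, 193.3]
ee_rot: [-179.9, 0.0, 117.8]
force: [0.1, -0.5, -0.1]
gripper_width: 36.8
gripper_force: 0.0
```

```bash
cat > pl.py <<'E'
from hd import *
s=env.state(); print(s["time_s"],sh(s["ee_pos"]).round(1),s["ee_rot"].round(1),s["force"].round(1),s["gripper_width"])
for n in ("scene","top"):
    f=env.grab_frame(n); L=sh(pts(f)); m=(f["z_map"]>0)
    if n=="scene": print("handle",handle("scene"))
    k=m&(abs(L[...,2]-86.5)<4)&(abs(L[...,0])<85)&(L[...,1]>42)&(L[...,1]<158); q=L[k]
    # near and far edges per x bin
    e=[(x,t[:,1].min().round(1),t[:,1].max().round(1)) for x in range(-55,60,10) for t in [q[abs(q[:,0]-x)<5]] if len(t)>4]
    print(n,e); print("x ext",np.percentile(q[:,0],[1,99]))
E
python3 pl.py
```

```text
7.5167 [ -0.7 173.2 193.3] [-179.9    0.   117.8] [ 0.1 -0.5 -0.1] 36.81289409446681
handle [(-125, np.float64(144.2)), (-105, np.float64(168.1)), (-85, np.float64(161.4)), (-65, np.float64(153.9)), (-45, np.float64(148.4)), (-25, np.float64(141.8)), (-5, np.float64(136.0))]
scene [(-55, np.float64(52.9), np.float64(137.1)), (-45, np.float64(53.3), np.float64(136.0)), (-35, np.float64(53.4), np.float64(137.6)), (-25, np.float64(53.0), np.float64(136.5)), (-15, np.float64(53.8), np.float64(137.9)), (-5, np.float64(53.7), np.float64(137.1)), (5, np.float64(53.9), np.float64(136.7)), (15, np.float64(54.3), np.float64(137.8)), (25, np.float64(77.1), np.float64(138.4)), (35, np.float64(55.0), np.float64(138.0)), (45, np.float64(55.1), np.float64(138.1)), (55, np.float64(54.7), np.float64(138.4))]
x ext [-62.3705249   61.88281916]
top [(-55, np.float64(52.6), np.float64(106.3)), (-45, np.float64(52.5), np.float64(106.6)), (-35, np.float64(52.5), np.float64(116.0)), (-25, np.float64(53.2), np.float64(116.7)), (-15, np.float64(52.9), np.float64(115.4)), (-5, np.float64(53.4), np.float64(108.3)), (5, np.float64(60.1), np.float64(96.8)), (15, np.float64(53.9), np.float64(96.3)), (25, np.float64(54.3), np.float64(96.8)), (35, np.float64(53.6), np.float64(105.3)), (45, np.float64(53.8), np.float64(106.0)), (55, np.float64(54.6), np.float64(98.1))]
x ext [-58.98689719  63.41118599]
```

The plate is about 10.5 mm short and turned about 1°, with its far rim near y≈137–139. I descend beyond it.

>>> arm_command:
  rows:
    - {"delta_pos": [0,0.5,35],"roll": 0,"jaw": 50}
    - {"delta_pos": [0,0.5,70],"roll": 0,"jaw": 50}
    - {"delta_pos": [0,0.5,105],"roll": 0,"jaw": 50}
    - {"delta_pos": [0,0.5,130],"roll": 0,"jaw": 50}
    - {"delta_pos": [0,0.5,145],"roll": 0,"jaw": 50}
    - {"delta_pos": [0,0.5,151],"roll": 0,"jaw": 50}
    - {"delta_pos": [0,0.5,151],"roll": 0,"jaw": 50}
    - {"delta_pos": [0,0.5,151],"roll": 0,"jaw": 50}
    - {"delta_pos": [0,0.5,151],"roll": 0,"jaw": 50}

```text
time_s: 8.42
ee_pos: [424.4, 327.9, 44.6]
ee_rot: [179.8, -0.0, 117.7]
force: [0.8, 0.3, 0.6]
gripper_width: 45.6
gripper_force: 0.0
```

```bash
python3 - <<'E'
from h import *
s=env.state(); print(s["time_s"],sh(s["ee_pos"]).round(1),s["ee_rot"].round(2),s["force"].round(1))
f=env.grab_frame("scene"); P=sh(pts(f)); D=P-sh(s["ee_pos"])
k=(f["z_map"]>0)&(abs(D[...,0])<45)&(abs(D[...,1])<20)&(P[...,2]>60)&(P[...,2]<130)
q=P[k]
for z in range(64,130,6):
    t=q[abs(q[:,2]-z)<3]
    if len(t): print(z,len(t),t.min(0).round(1),t.max(0).round(1))
cv2.imwrite("pics/c5.png",cv2.resize(f["img"][170:310,240:380],(600,600),interpolation=cv2.INTER_CUBIC))
E
```

```text
8.4167 [  1.6 173.3  44.6] [ 1.7983e+02 -3.0000e-02  1.1772e+02] [0.8 0.3 0.6]
64 101 [-43.2 153.3  62.9] [ 45.7 161.5  67. ]
70 45 [-40.  153.7  67.1] [ 46.6 175.1  72.9]
76 32 [-31.2 155.7  73.2] [ 27.8 188.4  78.9]
82 48 [-33.9 156.2  79.1] [ 29.6 190.4  85. ]
88 26 [-33.8 154.8  85.5] [ 31.2 165.8  90.7]
94 25 [-33.3 156.1  91.2] [ 32.  163.5  96.9]
100 17 [-33.7 155.9  97.3] [ 31.4 161.  103. ]
106 21 [-34.1 155.4 103.1] [ 32.6 160.9 108.8]
112 24 [-35.4 155.9 109. ] [ 32.8 162.9 114.9]
118 26 [-35.3 155.4 115. ] [ 34.8 176.1 120.8]
124 27 [-35.7 155.9 121.1] [ 33.6 174.9 127. ]
```

View pics/c5.png

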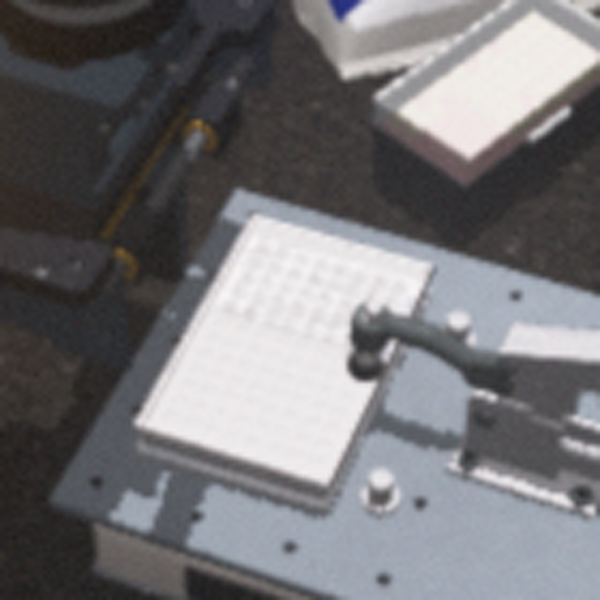

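The picture shows the plate at the centre with both posts still clear of it at (460,325) and (380,490); the fingers stand beyond its far edge. I'll approach, then push slowly.

>>> arm_command:
  rows:
    - {"delta_pos": [-5,-1,0.5],"roll": 0,"jaw": 50}
    - {"delta_pos": [-10,-1,0.5],"roll": 0,"jaw": 50}
    - {"delta_pos": [-13,-1,0.5],"roll": 0,"jaw": 50}
    - {"delta_pos": [-13,-1,0.5],"roll": 0,"jaw": 50}
    - {"delta_pos": [-13,-1,0.5],"roll": 0,"jaw": 50}

```text
time_s: 8.88
ee_pos: [428.6, 315.4, 42.9]
ee_rot: [180.0, -0.0, 117.7]
force: [-0.5, 0.4, 0.0]
gripper_width: 45.5
gripper_force: 0.0
```

>>> arm_command:
  rows:
    - {"delta_pos": [-1,0,0],"roll": 0,"jaw": 50}
    - {"delta_pos": [-2,0,0],"roll": 0,"jaw": 50}
    - {"delta_pos": [-3,0,0],"roll": 0,"jaw": 50}
    - {"delta_pos": [-4,0,0],"roll": 0,"jaw": 50}
    - {"delta_pos": [-5,0,0],"roll": 0,"jaw": 50}
    - {"delta_pos": [-6,0,0],"roll": 0,"jaw": 50}
    - {"delta_pos": [-7,0,0],"roll": 0,"jaw": 50}
    - {"delta_pos": [-8,0,0],"roll": 0,"jaw": 50}
    - {"delta_pos": [-8,0,0],"roll": 0,"jaw": 50}

```text
time_s: 9.63
ee_pos: [432.2, 308.4, 42.7]
ee_rot: [180.0, -0.0, 117.8]
force: [-0.3, 0.7, -0.5]
gripper_width: 45.7
gripper_force: 0.3
```

```bash
sed -i 's/abs(L\[...,2\]-86.5)<4)/abs(L[...,2]-86.5)<4)\&(L[...,1]<sh(s["ee_pos"])[1]-18)/' pl.py; python3 pl.py
```

```text
9.6333 [ -0.6 152.3  42.7] [180.   -0.  117.8] [-0.3  0.7 -0.5] 45.70021144210712
handle [(-125, np.float64(144.8)), (-105, np.float64(168.1)), (-85, np.float64(161.6)), (-65, np.float64(153.9)), (-45, np.float64(148.6)), (-25, np.float64(141.6)), (-5, np.float64(136.3))]
scene [(-55, np.float64(50.0), np.float64(133.2)), (-45, np.float64(49.9), np.float64(133.8)), (-35, np.float64(50.1), np.float64(134.0)), (-25, np.float64(50.2), np.float64(133.3)), (-15, np.float64(50.4), np.float64(133.8)), (-5, np.float64(50.3), np.float64(133.6)), (5, np.float64(50.6), np.float64(133.6)), (15, np.float64(50.3), np.float64(134.1)), (25, np.float64(77.0), np.float64(134.0)), (35, np.float64(50.7), np.float64(134.1)), (45, np.float64(50.8), np.float64(134.1)), (55, np.float64(50.6), np.float64(134.1))]
x ext [-62.64822594  60.88616449]
top [(-45, np.float64(85.6), np.float64(109.3)), (-35, np.float64(50.2), np.float64(104.2)), (-25, np.float64(49.8), np.float64(94.3)), (-15, np.float64(49.5), np.float64(94.5)), (-5, np.float64(50.6), np.float64(99.8)), (5, np.float64(63.0), np.float64(101.6)), (15, np.float64(57.4), np.float64(97.3))]
x ext [-41.12952263  17.33666642]
```

The plate moves easily and has nearly squared up, with about 7 mm to go.

>>> arm_command:
  rows:
    - {"delta_pos": [-0.8,0,0],"roll": 0,"jaw": 50}
    - {"delta_pos": [-1.6,0,0],"roll": 0,"jaw": 50}
    - {"delta_pos": [-2.4,0,0],"roll": 0,"jaw": 50}
    - {"delta_pos": [-3.2,0,0],"roll": 0,"jaw": 50}
    - {"delta_pos": [-4,0,0],"roll": 0,"jaw": 50}
    - {"delta_pos": [-4.8,0,0],"roll": 0,"jaw": 50}
    - {"delta_pos": [-5.4,0,0],"roll": 0,"jaw": 50}
    - {"delta_pos": [-5.8,0,0],"roll": 0,"jaw": 50}
    - {"delta_pos": [-5.8,0,0],"roll": 0,"jaw": 50}

```text
time_s: 10.53
ee_pos: [434.9, 303.2, 42.6]
ee_rot: [180.0, 0.0, 117.8]
force: [-1.0, 0.3, 0.3]
gripper_width: 45.8
gripper_force: 0.3
```

>>> arm_command:
  rows:
    - {"delta_pos": [-0.3,0,0],"roll": 0,"jaw": 50}
    - {"delta_pos": [-0.6,0,0],"roll": 0,"jaw": 50}
    - {"delta_pos": [-0.9,0,0],"roll": 0,"jaw": 50}
    - {"delta_pos": [-0.9,0,0],"roll": 0,"jaw": 50}

```text
time_s: 10.87
ee_pos: [435.2, 302.5, 42.6]
ee_rot: [-180.0, -0.0, 117.8]
force: [-0.1, 1.4, 0.5]
gripper_width: 45.4
gripper_force: 0.4
```

```bash
python3 pl.py
```

```text
10.8667 [ -0.7 145.7  42.6] [-180.    -0.   117.8] [-0.1  1.4  0.5] 45.425342933445336
handle [(-125, np.float64(144.7)), (-105, np.float64(167.8)), (-85, np.float64(161.9)), (-65, np.float64(153.7)), (-45, np.float64(147.9)), (-25, np.float64(142.2)), (-5, np.float64(136.2))]
scene [(-55, np.float64(44.0), np.float64(127.1)), (-45, np.float64(43.7), np.float64(127.4)), (-35, np.float64(43.6), np.float64(126.9)), (-25, np.float64(43.6), np.float64(126.6)), (-15, np.float64(43.7), np.float64(127.6)), (-5, np.float64(44.0), np.float64(127.5)), (5, np.float64(43.7), np.float64(127.2)), (15, np.float64(44.1), np.float64(126.7)), (25, np.float64(77.3), np.float64(126.7)), (35, np.float64(44.3), np.float64(127.4)), (45, np.float64(44.1), np.float64(127.0)), (55, np.float64(43.8), np.float64(126.8))]
x ext [-63.0057296   61.39814468]
top [(-45, np.float64(76.1), np.float64(102.4)), (-35, np.float64(43.3), np.float64(96.4)), (-25, np.float64(43.8), np.float64(87.3)), (-15, np.float64(43.4), np.float64(86.2)), (-5, np.float64(42.8), np.float64(87.5)), (5, np.float64(60.0), np.float64(93.4)), (15, np.float64(49.3), np.float64(88.6))]
x ext [-41.08323771  16.8754893 ]
```

Under 1 mm to go. I'll creep until the force rises.

>>> arm_command:
  rows:
    - {"delta_pos": [-0.25,0,0],"roll": 0,"jaw": 50}
    - {"delta_pos": [-0.5,0,0],"roll": 0,"jaw": 50}
    - {"delta_pos": [-0.5,0,0],"roll": 0,"jaw": 50}
    - {"delta_pos": [-0.5,0,0],"roll": 0,"jaw": 50}

```text
time_s: 11.35
ee_pos: [435.5, 302.1, 42.7]
ee_rot: [180.0, -0.0, 117.8]
force: [-0.7, 1.1, 0.2]
gripper_width: 45.4
gripper_force: 0.4
```

>>> arm_command:
  rows:
    - {"delta_pos": [-0.25,0,0],"roll": 0,"jaw": 50}
    - {"delta_pos": [-0.5,0,0],"roll": 0,"jaw": 50}
    - {"delta_pos": [-0.5,0,0],"roll": 0,"jaw": 50}
    - {"delta_pos": [-0.5,0,0],"roll": 0,"jaw": 50}

```text
time_s: 11.68
ee_pos: [435.7, 301.7, 42.7]
ee_rot: [180.0, -0.0, 117.8]
force: [-0.4, 1.0, 0.6]
gripper_width: 45.8
gripper_force: 0.4
```

>>> arm_command:
  rows:
    - {"delta_pos": [-0.25,0,0],"roll": 0,"jaw": 50}
    - {"delta_pos": [-0.5,0,0],"roll": 0,"jaw": 50}
    - {"delta_pos": [-0.5,0,0],"roll": 0,"jaw": 50}
    - {"delta_pos": [-0.5,0,0],"roll": 0,"jaw": 50}

```text
time_s: 12.02
ee_pos: [436.0, 301.2, 42.7]
ee_rot: [180.0, -0.0, 117.8]
force: [-0.1, 1.6, -0.6]
gripper_width: 45.5
gripper_force: 0.4
```

>>> arm_command:
  rows:
    - {"delta_pos": [-0.25,0,0],"roll": 0,"jaw": 50}
    - {"delta_pos": [-0.5,0,0],"roll": 0,"jaw": 50}
    - {"delta_pos": [-0.5,0,0],"roll": 0,"jaw": 50}
    - {"delta_pos": [-0.5,0,0],"roll": 0,"jaw": 50}

```text
time_s: 12.35
ee_pos: [436.2, 300.8, 42.7]
ee_rot: [180.0, -0.0, 117.8]
force: [-0.8, 0.9, -0.8]
gripper_width: 45.7
gripper_force: 0.4
```

```bash
python3 pl.py
```

```text
12.35 [ -0.6 143.7  42.7] [180.   -0.  117.8] [-0.8  0.9 -0.8] 45.654528067870515
handle [(-125, np.float64(144.5)), (-105, np.float64(168.0)), (-85, np.float64(161.8)), (-65, np.float64(154.6)), (-45, np.float64(148.6)), (-25, np.float64(141.8)), (-5, np.float64(135.5))]
scene [(-55, np.float64(42.1), np.float64(125.1)), (-45, np.float64(42.0), np.float64(125.1)), (-35, np.float64(42.0), np.float64(125.6)), (-25, np.float64(42.4), np.float64(124.9)), (-15, np.float64(42.1), np.float64(124.9)), (-5, np.float64(42.3), np.float64(125.4)), (5, np.float64(42.2), np.float64(125.3)), (15, np.float64(42.5), np.float64(125.3)), (25, np.float64(50.0), np.float64(125.7)), (35, np.float64(42.3), np.float64(125.6)), (45, np.float64(42.3), np.float64(125.2)), (55, np.float64(42.4), np.float64(124.7))]
x ext [-62.86756134  61.1472659 ]
top [(-45, np.float64(66.3), np.float64(99.3)), (-35, np.float64(42.7), np.float64(94.4)), (-25, np.float64(42.3), np.float64(84.4)), (-15, np.float64(42.2), np.float64(83.6)), (-5, np.float64(42.1), np.float64(90.1)), (5, np.float64(60.1), np.float64(90.7)), (15, np.float64(44.8), np.float64(86.9))]
x ext [-41.89814696  16.51946573]
```

>>> arm_command:
  rows:
    - {"delta_pos": [-0.25,0,0],"roll": 0,"jaw": 50}
    - {"delta_pos": [-0.5,0,0],"roll": 0,"jaw": 50}
    - {"delta_pos": [-0.75,0,0],"roll": 0,"jaw": 50}
    - {"delta_pos": [-0.75,0,0],"roll": 0,"jaw": 50}

```text
time_s: 12.83
ee_pos: [436.5, 300.3, 42.7]
ee_rot: [180.0, -0.0, 117.8]
force: [-1.2, 1.0, -0.2]
gripper_width: 45.8
gripper_force: 0.8
```

>>> arm_command:
  rows:
    - {"delta_pos": [-0.25,0,0],"roll": 0,"jaw": 50}
    - {"delta_pos": [-0.5,0,0],"roll": 0,"jaw": 50}
    - {"delta_pos": [-0.75,0,0],"roll": 0,"jaw": 50}
    - {"delta_pos": [-0.75,0,0],"roll": 0,"jaw": 50}

```text
time_s: 13.17
ee_pos: [436.7, 299.8, 42.7]
ee_rot: [180.0, -0.0, 117.7]
force: [-2.5, 3.0, -0.5]
gripper_width: 45.5
gripper_force: 1.9
```

The force along y is now about 3.8 N, so it has met the posts. A touch more, then I check that it's square.

>>> arm_command:
  rows:
    - {"delta_pos": [-0.3,0,0],"roll": 0,"jaw": 50}
    - {"delta_pos": [-0.5,0,0],"roll": 0,"jaw": 50}
    - {"delta_pos": [-0.5,0,0],"roll": 0,"jaw": 50}
    - {"delta_pos": [-0.5,0,0],"roll": 0,"jaw": 50}

```text
time_s: 13.5
ee_pos: [437.1, 299.4, 43.0]
ee_rot: [180.0, -0.0, 117.7]
force: [-3.0, 3.5, 3.1]
gripper_width: 45.4
gripper_force: 3.4
```

```bash
python3 pl.py; python3 -c "
from h import *
g=env.grab_frame('scene')['img']; cv2.imwrite('pics/c6.png',cv2.resize(g[200:320,250:370],(600,600),interpolation=cv2.INTER_CUBIC))"
```

```text
13.5 [ -0.5 142.2  43. ] [180.   -0.  117.7] [-3.   3.5  3.1] 45.394424814748874
handle [(-125, np.float64(144.6)), (-105, np.float64(168.0)), (-85, np.float64(161.2)), (-65, np.float64(154.2)), (-45, np.float64(147.7)), (-25, np.float64(142.2)), (-5, np.float64(136.5))]
scene [(-55, np.float64(42.2), np.float64(123.5)), (-45, np.float64(42.4), np.float64(123.8)), (-35, np.float64(42.4), np.float64(122.8)), (-25, np.float64(42.1), np.float64(123.8)), (-15, np.float64(42.3), np.float64(124.1)), (-5, np.float64(42.1), np.float64(124.1)), (5, np.float64(42.5), np.float64(123.4)), (15, np.float64(42.4), np.float64(123.9)), (25, np.float64(77.4), np.float64(123.2)), (35, np.float64(42.5), np.float64(123.9)), (45, np.float64(42.2), np.float64(123.9)), (55, np.float64(42.2), np.float64(124.1))]
x ext [-63.08402615  61.07792212]
top [(-45, np.float64(69.1), np.float64(98.0)), (-35, np.float64(42.2), np.float64(91.8)), (-25, np.float64(42.1), np.float64(82.0)), (-15, np.float64(42.4), np.float64(81.5)), (-5, np.float64(42.2), np.float64(87.2)), (5, np.float64(60.4), np.float64(88.6)), (15, np.float64(43.5), np.float64(84.1))]
x ext [-41.62478409  16.51235986]
```

View pics/c6.png

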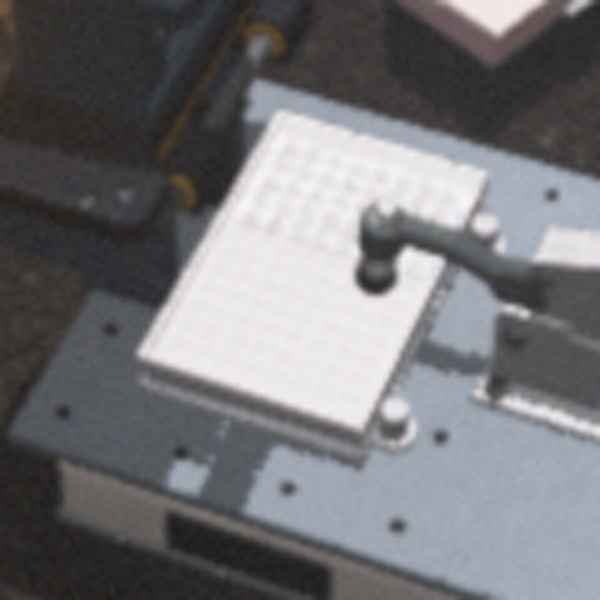

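The plate's near edge has stopped at y≈42.2 across its full width (squareness within 0.2 mm), and both posts touch it, at (487,232) and (395,415). I back off, then rise and go over the handle.

>>> arm_command:
  rows:
    - {"delta_pos": [3,0,0],"roll": 0,"jaw": 50}
    - {"delta_pos": [12,0,0],"roll": 0,"jaw": 50}
    - {"delta_pos": [25,0,0],"roll": 0,"jaw": 50}
    - {"delta_pos": [25,0,-35],"roll": 0,"jaw": 50}
    - {"delta_pos": [25,0,-75],"roll": 0,"jaw": 30}
    - {"delta_pos": [25,0,-115],"roll": 0,"jaw": 0}
    - {"delta_pos": [25,0,-150],"roll": 0,"jaw": 0}
    - {"delta_pos": [25,0,-150],"roll": 0,"jaw": 0}
    - {"delta_pos": [25,0,-150],"roll": 0,"jaw": 0}
    - {"delta_pos": [25,0,-150],"roll": 0,"jaw": 0}

```text
time_s: 14.53
ee_pos: [424.6, 321.1, 191.7]
ee_rot: [-179.9, 0.0, 117.8]
force: [-0.3, 0.4, -1.0]
gripper_width: 8.5
gripper_force: 0.0
```

```bash
python3 pl.py
```

```text
14.5333 [ -1.4 167.1 191.7] [-179.9    0.   117.8] [-0.3  0.4 -1. ] 8.48168569581795
handle [(-125, np.float64(144.4)), (-105, np.float64(167.8)), (-85, np.float64(161.2)), (-65, np.float64(154.8)), (-45, np.float64(148.7)), (-25, np.float64(142.1)), (-5, np.float64(136.1))]
scene [(-55, np.float64(42.2), np.float64(125.3)), (-45, np.float64(42.2), np.float64(124.7)), (-35, np.float64(42.1), np.float64(125.3)), (-25, np.float64(42.0), np.float64(124.8)), (-15, np.float64(42.1), np.float64(124.5)), (-5, np.float64(42.2), np.float64(124.8)), (5, np.float64(42.0), np.float64(125.0)), (15, np.float64(42.1), np.float64(126.0)), (25, np.float64(76.9), np.float64(124.7)), (35, np.float64(42.2), np.float64(125.1)), (45, np.float64(42.1), np.float64(125.3)), (55, np.float64(42.0), np.float64(124.7))]
x ext [-62.73060448  61.06441107]
top [(-55, np.float64(42.2), np.float64(99.2)), (-45, np.float64(42.4), np.float64(99.3)), (-35, np.float64(42.4), np.float64(109.6)), (-25, np.float64(42.7), np.float64(109.5)), (-15, np.float64(42.2), np.float64(109.5)), (-5, np.float64(42.2), np.float64(106.7)), (5, np.float64(60.4), np.float64(88.9)), (15, np.float64(42.4), np.float64(89.0)), (25, np.float64(42.1), np.float64(88.9)), (35, np.float64(42.0), np.float64(98.0)), (45, np.float64(43.2), np.float64(98.4)), (55, np.float64(42.1), np.float64(89.0))]
x ext [-60.15435907  62.33707732]
```

The plate stayed home. Now over the handle with closed fingers.

>>> arm_command:
  rows:
    - {"delta_pos": [-40,0.5,0],"roll": 0,"jaw": 0}
    - {"delta_pos": [-80,0.5,0],"roll": 0,"jaw": 0}
    - {"delta_pos": [-120,0.5,0],"roll": 0,"jaw": 0}
    - {"delta_pos": [-160,0.5,0],"roll": 0,"jaw": 0}
    - {"delta_pos": [-200,0.5,0],"roll": 0,"jaw": 0}
    - {"delta_pos": [-240,0.5,0],"roll": 0,"jaw": 0}
    - {"delta_pos": [-255,0.5,0],"roll": 0,"jaw": 0}
    - {"delta_pos": [-255,0.5,0],"roll": 0,"jaw": 0}
    - {"delta_pos": [-255,0.5,25],"roll": 0,"jaw": 0}
    - {"delta_pos": [-255,0.5,45],"roll": 0,"jaw": 0}
    - {"delta_pos": [-255,0.5,45],"roll": 0,"jaw": 0}
    - {"delta_pos": [-255,0.5,45],"roll": 0,"jaw": 0}

```text
time_s: 15.68
ee_pos: [543.2, 96.3, 146.3]
ee_rot: [-179.8, -0.1, 117.8]
force: [0.6, -0.5, 1.2]
gripper_width: 0.4
gripper_force: 0.0
```

>>> arm_command:
  rows:
    - {"delta_pos": [0,0,2],"roll": 0,"jaw": 0}
    - {"delta_pos": [0,0,4],"roll": 0,"jaw": 0}
    - {"delta_pos": [0,0,6],"roll": 0,"jaw": 0}
    - {"delta_pos": [0,0,8],"roll": 0,"jaw": 0}
    - {"delta_pos": [0,0,10],"roll": 0,"jaw": 0}
    - {"delta_pos": [0,0,10],"roll": 0,"jaw": 0}

```text
time_s: 16.18
ee_pos: [545.4, 95.5, 138.3]
ee_rot: [179.9, 0.1, 117.8]
force: [0.5, -1.0, 5.0]
gripper_width: 0.4
gripper_force: 1.6
```

```bash
python3 hd.py
```

```text
16.1833 [  0.5 -88.8 138.3] [ 0.5 -1.   5. ] 0.4371049538008295 1.6390207620133879
[(-105, np.float64(222.2)), (-85, np.float64(160.7)), (-65, np.float64(154.0)), (-45, np.float64(147.9)), (-25, np.float64(142.0)), (-5, np.float64(136.2))]
```

>>> arm_command:
  rows:
    - {"delta_pos": [0,0,1.5],"roll": 0,"jaw": 0}
    - {"delta_pos": [0,0,3],"roll": 0,"jaw": 0}
    - {"delta_pos": [0,0,4.5],"roll": 0,"jaw": 0}
    - {"delta_pos": [0,0,6],"roll": 0,"jaw": 0}
    - {"delta_pos": [0,0,7.5],"roll": 0,"jaw": 0}
    - {"delta_pos": [0,0,9],"roll": 0,"jaw": 0}
    - {"delta_pos": [0,0,9],"roll": 0,"jaw": 0}

```text
time_s: 16.82
ee_pos: [546.3, 94.7, 130.0]
ee_rot: [179.8, 0.2, 117.8]
force: [1.1, -3.1, 8.4]
gripper_width: 0.8
gripper_force: 3.8
```

>>> arm_command:
  rows:
    - {"delta_pos": [0,0,1.5],"roll": 0,"jaw": 0}
    - {"delta_pos": [0,0,3],"roll": 0,"jaw": 0}
    - {"delta_pos": [0,0,4.5],"roll": 0,"jaw": 0}
    - {"delta_pos": [0,0,6],"roll": 0,"jaw": 0}
    - {"delta_pos": [0,0,7.5],"roll": 0,"jaw": 0}
    - {"delta_pos": [0,0,9],"roll": 0,"jaw": 0}
    - {"delta_pos": [0,0,9],"roll": 0,"jaw": 0}

```text
time_s: 17.4
ee_pos: [545.4, 95.5, 120.0]
ee_rot: [179.9, 0.0, 117.7]
force: [0.7, -1.1, 3.0]
gripper_width: 0.7
gripper_force: 1.7
```

```bash
python3 hd.py
```

```text
17.4 [  0.4 -88.7 120. ] [ 0.7 -1.1  3. ] 0.7335033672580173 1.7157793519436382
[(-105, np.float64(203.9)), (-85, np.float64(211.3)), (-65, np.float64(142.6)), (-45, np.float64(140.2)), (-25, np.float64(137.7)), (-5, np.float64(135.6))]
```

>>> arm_command:
  rows:
    - {"delta_pos": [0,0,1.5],"roll": 0,"jaw": 0}
    - {"delta_pos": [0,0,3],"roll": 0,"jaw": 0}
    - {"delta_pos": [0,0,4.5],"roll": 0,"jaw": 0}
    - {"delta_pos": [0,0,6],"roll": 0,"jaw": 0}
    - {"delta_pos": [0,0,6],"roll": 0,"jaw": 0}

```text
time_s: 17.87
ee_pos: [543.4, 95.8, 112.4]
ee_rot: [-179.8, -0.1, 117.8]
force: [0.6, -0.3, -0.3]
gripper_width: 0.8
gripper_force: 0.0
```

```bash
python3 hd.py
```

```text
17.8667 [ -1.2 -87.5 112.4] [ 0.6 -0.3 -0.3] 0.7502403648832073 0.0
[(-105, np.float64(196.3)), (-85, np.float64(204.6)), (-65, np.float64(144.1)), (-45, np.float64(136.7)), (-25, np.float64(135.5)), (-5, np.float64(135.2))]
```

The force has dropped to zero, so it pulled itself over centre. One light confirming press, then I lift off and look.

>>> arm_command:
  rows:
    - {"delta_pos": [0,0,0.7],"roll": 0,"jaw": 0}
    - {"delta_pos": [0,0,1.4],"roll": 0,"jaw": 0}
    - {"delta_pos": [0,0,2],"roll": 0,"jaw": 0}
    - {"delta_pos": [0,0,2],"roll": 0,"jaw": 0}

```text
time_s: 18.25
ee_pos: [544.5, 95.7, 111.5]
ee_rot: [-180.0, -0.0, 117.8]
force: [0.4, -0.3, -0.2]
gripper_width: 0.5
gripper_force: 0.0
```

>>> arm_command:
  rows:
    - {"delta_pos": [0,0,-20],"roll": 0,"jaw": 0}
    - {"delta_pos": [0,0,-50],"roll": 0,"jaw": 0}
    - {"delta_pos": [0,0,-85],"roll": 0,"jaw": 0}
    - {"delta_pos": [-80,0,-85],"roll": 0,"jaw": 0}
    - {"delta_pos": [-80,0,-85],"roll": 0,"jaw": 0}
    - {"delta_pos": [-80,0,-85],"roll": 0,"jaw": 0}
    - {"delta_pos": [-80,0,-85],"roll": 0,"jaw": 0}

```text
time_s: 18.83
ee_pos: [582.3, 23.6, 196.4]
ee_rot: [-180.0, -0.0, 117.6]
force: [0.2, 0.5, -0.3]
gripper_width: 0.2
gripper_force: 0.0
```

```bash
python3 hd.py; python3 pl.py; python3 -c "
from h import *
g=env.grab_frame('scene')['img']; cv2.imwrite('pics/c7.png',cv2.resize(g[200:350,245:465],(792,540),interpolation=cv2.INTER_CUBIC))"
```

```text
18.8333 [  -0.4 -169.6  196.4] [ 0.2  0.5 -0.3] 0.20442169552895792 0.0
[(-125, np.float64(138.6)), (-105, np.float64(138.0)), (-85, np.float64(137.5)), (-65, np.float64(136.7)), (-45, np.float64(136.2)), (-25, np.float64(135.7)), (-5, np.float64(135.2))]
18.8833 [  -0.5 -168.3  196.2] [-1.800e+02 -1.000e-01  1.177e+02] [-0.  -0.1 -0.4] 0.5055392392366318
handle [(-125, np.float64(138.2)), (-105, np.float64(137.5)), (-85, np.float64(136.8)), (-65, np.float64(136.4)), (-45, np.float64(136.1)), (-25, np.float64(135.1)), (-5, np.float64(135.0))]
scene []Traceback (most recent call last):
  File "pl.py", line 9, in <module>
    print(n,e); print("x ext",np.percentile(q[:,0],[1,99]))
                              ~~~~~~~~~~~~~^^^^^^^^^^^^^^^
    return _quantile_unchecked(
        a, q, axis, out, overwrite_input, method, keepdims, weights)
    return _ureduce(a,
                    func=_quantile_ureduce_func,
    ...<5 lines>...
                    overwrite_input=overwrite_input,
                    method=method)
    r = func(a, **kwargs)
    result = _quantile(arr,
                       quantiles=q,
    ...<2 lines>...
                       out=out,
                       weights=wgt)
    slices_having_nans = np.isnan(arr[-1, ...])
                                  ~~~^^^^^^^^^
IndexError: index -1 is out of bounds for axis 0 with size 0
```

View pics/c7.png

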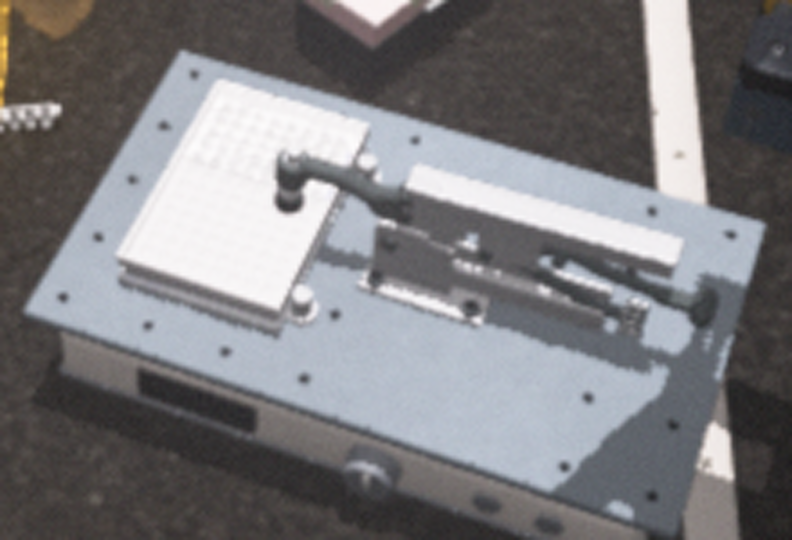

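The handle profile matches the locked start within 0.1 mm, the clamp is shut, and the plate is against both posts at (370,165) and (302,300). I'll do one last plate check and hand in.

```bash
python3 - <<'E'
from h import *
f=env.grab_frame("scene"); L=sh(pts(f)); k=(f["z_map"]>0)&(abs(L[...,2]-86.5)<4)&(abs(L[...,0])<85)&(L[...,1]>36)&(L[...,1]<158); q=L[k]
e=[(x,t[:,1].min().round(1)) for x in range(-55,60,10) for t in [q[abs(q[:,0]-x)<5]] if len(t)>4]; print(e)
y=np.array([v for x,v in e if x not in(5,15,25,-5)])
if np.all(abs(y-42.2)<0.8): print(env.job_done())
E
```

```text
[(-55, np.float64(37.5)), (-45, np.float64(41.5)), (-35, np.float64(41.7)), (-25, np.float64(41.3)), (-15, np.float64(41.5)), (-5, np.float64(41.9)), (5, np.float64(41.7)), (15, np.float64(41.3)), (25, np.float64(77.7)), (35, np.float64(41.6)), (45, np.float64(41.9)), (55, np.float64(41.6))]
```

The single 37.5 reading is a mixed pixel at the post; the rest of the edge is straight at 41.6 ± 0.3.

```bash
python3 -c "
from h import *
print(env.job_done())"
```

```text
the job is handed in; nothing more can be done
None
```

The job is handed in at about 19 s of 54 s: the clamp was released, the plate was slid square against both posts with about 5 N at most, and the clamp is locked shut on it again; the verdict was not shown to me.

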